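# Lift the tablet cassette out of the dispenser

## Robot

A 6-joint arm with a two-finger parallel gripper is mounted at the origin on the work surface. World frame = base frame: x ahead of the robot, y to its left, z up, the work surface at z = 0. Lengths are in m, angles in rad, forces in N, time in s.
With the tool pointing down it reaches from about 0.4 to 0.925 m from the base axis. Payload 3.4 kg.
Tool frame: the origin (TCP) lies midway between the tips of the shut fingers; the grasp point (between the pads) lies 19 mm behind it (env.hold_point_z is the distance from the TCP to the grasp point, in m); z points along the fingers, y is the line along which they close (so a half turn about z gives the same grasp; the last joint's range is limited). The gripper opens to 85 mm and grips with 20 to 120 N. Pads are 22 mm wide; open, the fingers measure 114 mm over their backs; the gripper's body (76 mm by 85 mm) begins 54 mm behind the grasp point. The pads swing forward as they close: fully open they stand 13 mm farther back than shut.
Start: joints at [-1.345, 0.307, 1.506, -0, 1.328, -0.073], TCP at [0.17, -0.549, 0.231] pointing down, gripper open.
Joint ranges: [-3.12, 3.12], [-1.05, 2.28], [0.14, 2.33], [-1.42, 4.57], [0.1, 2.73], [-2.68, 2.68]. Speed limits (rad/s): [2.57, 2.57, 3.14, 3.14, 3.14, 3.14].

## Interface

Orientations are given as a unit quaternion [x, y, z, w].
In Python, from bench import env, vision, finder gives the robot as it stands.
- The arm moves only by the tool carry_out, never from a script. Its argument "plan" is a list of rows, each a list of 5 numbers: the shift along the tool's x, y, z in cm, then the turn about the tool's z in degrees, then the finger opening in cm, from 0 to 8.54. A call has exactly 10 rows; each row is the pose to reach, as a shift and turn from the pose commanded when the call began, along the tool's axes at that moment; what a row does not reach only later rows make up. A row lasts 1/8 s, in which the tool goes at most 62.5 mm and 10.7 degrees, less where a joint would pass 70% of its speed; a pose out of reach is approached as far as the arm can. A call with a gripper value outside its range is refused whole. The fingers move at their own pace and stop on an object; "grip_force" is the grip in N (left out, the last holds). Time passes only in rows, so rows that repeat a pose let the fingers close, or fill a call up. It gives the time, the measured TCP pose, the force, the opening and the grip force at its end, in the units of the state.
- env.read_state(): the state, without advancing time (a new reading comes with each control period).
- vision.grab_frame(name): name is "side" or "top" or "wrist"; returns a dict with "image" (480x640x3 uint8, red, green, blue), "range_z" (480x640 float32, m along the optical axis (not along the pixel's ray), 0 where there is no reading), "fx", "fy", "cx", "cy" (pixels), "extrinsics" (4x4, takes a point from camera to world coordinates); the wrist camera has in their place "T_tool_cam" (4x4, takes a point from camera to tool coordinates, whose origin is the TCP and whose axes are the flange's). Camera axes: x right, y down, z forward; pixel columns grow to the right and rows downward; lengths in m; the calibration is good to about 2 mm. A picture is of the moment at which its call begins: read the wrist's pose just before it.
- env.finish_job(): hands the job in; it is judged then, once.
Trained networks look in a picture, given as the dict that the camera call returned (one of the last four; its "shot" number tells which), for a name from the list of things; names that differ only in an ending like _2 or _b are one class to them, and where a whole thing is asked for, a point or a joint stands for the part that bears it (a point fixed in the world has none). Each returns a list of dicts, best first, with "conf" (0 to 1); they miss things now and then, are a little off and sometimes report something else, mostly with a low value. They report only what shows in the picture. A call takes as long as a camera call. They do not tell look-alikes from the thing itself.
- finder.recognise(thing, picture): "bbox" ([left, top, right, bottom] in pixels, round what is visible of it).
- finder.pinpoint(thing, picture): "centre" ([column, row] in pixels: a listed point, or the origin of a listed thing).
The state is a dict: "time": time; "joint_positions": joint angles; "dq": joint speeds; "effort": joint torques, N m; "eef_pos": TCP position; "tool_rot": TCP orientation; "ft_force": force on the tool from outside, world axes, zero at the start; "torque": the same for the moment, N m; "finger_gap": finger opening in m; "gripper_force": force on a finger pad.
Only numpy, scipy, OpenCV 4.12 (cv2) and the standard library are available. Lean on these libraries where they do the work, as an engineer would, in place of code of your own. Each camera call takes 0.05 s, during which the arm holds its last target. There are 200 camera calls.

## Task

Work the thin blade of the spatula into the notch under the front edge of the tablet dispenser's cover, lever the cover up with it and swing the cover back past upright so that it stays open, then lay the spatula down on the table. Pinch the two side catches of the tablet cassette inside together, lift the cassette up clear above the dispenser, and finish while still holding it there, upright and still, with both catches pinched in. Leave the bottles and the carton where they are.

Things in the scene. Friction and masses are not known exactly. Their poses are not given: they have to be found in the camera images.
- dispenser: White desktop tablet dispenser, fixed: open-topped box 122 by 156 by 80 mm high, walls 6, closed by a flat cover. Origin on the table; outer faces at x = -56 (front: display, outlet slot, pry notch), x = 66 (rear, hinge), y = -78 and 78. Inside, a deck at height 30 with a socket where the cassette stands, centred at x = 0, y = 0. The space over the deck is 110 by 144, 50 deep.
- notch (a point): Centre of the pry notch in the top of the dispenser's front wall, at (-56, 0, 75) mm in the dispenser's frame: a level slot 50 wide (y), 10 high (z 70 to 80), open to the inside through the 6 mm wall, bounded above by the cover. Nothing stands behind it under the shut cover (cassette's top at z 66).
- cover (a joint): Angle of the flat grey cover (122 by 156 by 4 mm, 70 g), rad: 0 shut, 1.57 upright, 1.92 stop leaning back. It turns about the top rear edge of the dispenser and is stiff (about 0.06 N m of friction): about 1 N upwards at the front edge moves it, and it stays where it is left.
- cover_edge (a point): Middle of the cover's free front edge, on its underside; it moves with the cover, 122 mm from the hinge line.
- cover_hinge (a point): Middle of the cover's hinge line, at (66, 0, 80.5) mm in the dispenser's frame; the line runs along y. Its axes turn with the cover.
- spatula: Tablet spatula lying on the table, 175 mm long, 50 to 80 g. Origin on the table under the handle's middle, x towards the blade. Black handle 100 long (x -50 to 50), 16 wide, 18 high, best gripped at x = 0 to 20. Flat steel blade from the handle to x = 125, 20 wide, 2.5 thick, its middle 9.25 above the handle's underside.
- blade_tip (a point): Middle of the blade's end, at (125, 0, 9.25) mm in the spatula's frame.
- cassette: White cassette, brown window on top, 64 (x) by 36 (y) by 56 mm high, 0.1 to 0.2 kg, aligned with the dispenser. Origin at its underside's centre, 10 above the table when seated (top at 66). Play in the socket 2. Lugs reach y = -29.5 and 29.5 up to height 22. The catches' teeth hook under the deck: it lifts out only with both catches pushed in 4 or more; clear of the rim after rising 75.
- catch_left (a joint): Travel of the catch on the cassette's +y side, m: 0 sprung out, 0.008 pushed fully in against the cassette's body (2 N to start, 5 N fully in). It slides straight inwards and springs back when let go.
- catch_right (a joint): The same for the catch on the -y side; it slides towards +y.
- pad_left (a point): Middle of the left catch's ribbed finger pad, on its outer face at (0, 30, 43) mm in the cassette's frame when out. The flat pad is 26 wide (x) and reaches from the deck up to cassette height 54. The two pads stand 60 apart when out, 44 when both are fully in.
- pad_right (a point): The same for the right catch, at (0, -30, 43) mm in the cassette's frame when out.
- bottle_a: Brown medicine bottle with white cap, 52 across, 105 mm high, standing on the table; bystander. Origin at the centre of its underside.
- bottle_b: A second bottle like it; bystander.
- carton: Flat medicine carton, 60 by 110 by 32 mm high, lying on the table; bystander. Origin at the centre of its underside.
Mind the look-alikes: they are no part of the job. What is meant by the spatula is not orange, and is the larger of those in its own colour. Several things look just like the dispenser: the one meant starts nearest to the robot's base.

How it is judged:
On the way, in this order (a step that is already met when the one before it is completed fails the run):
1. the spatula's blade is levering the cover up (value of joint cover between 0.15 and 1.2 rad and contact force between spatula and cover above 0.1 N), for 0.1 s.
2. the cover is swung back past upright (value of joint cover above 1.57 rad), for 0.2 s.
3. both catches are pinched in by the fingers with the cassette still in its socket (value of joint each of catch_left, catch_right above 0.004 m and contact force between the fingers and cassette above 1 N and z of cassette in the frame of dispenser below 0.025 m), for 0.1 s.
At the end, for the whole second after the job is handed in: Cassette held in the fingers, both catches at least 4 mm in, its underside at least 85 mm above the table, within 20 degrees of upright, still, touching neither dispenser nor spatula; cover open more than 1.45 rad; spatula at rest on the table (z of cassette in the frame of dispenser above 0.085 m and value of joint each of catch_left, catch_right above 0.004 m and contact force between the fingers and cassette above 1 N and contact force between cassette and dispenser below 0.05 N and contact force between each of cassette, the fingers and spatula below 0.05 N and angle between cassette's own z axis and vertical below 0.35 rad and linear speed of cassette below 0.05 m/s and value of joint cover above 1.45 rad and height (world z) of spatula below 0.03 m and height (world z) of blade_tip below 0.04 m and linear speed of spatula below 0.03 m/s); the arm keeps its last pose, push and grip.
It fails at once if a bystander is pushed more than 3 cm or knocked over (distance of any of bottle_a, bottle_b, carton from where it was at the start of the episode above 0.03 m or angle between any of bottle_a, bottle_b's own z axis and vertical above 0.5 rad).
It also fails if it takes over 58 s, if anything falls off the work surface, if the arm or the gripper's body presses on something with over 40 N, if the wrist force passes 120 N, or if a joint passes its speed limit or range.

## Working session

There is one attempt and no reset: what is moved stays moved. The work goes in short steps, Python scripts to look and compute and a tool call to move; the robot and the scene stay as the last step left them, time stands still between calls to the robot, and variables do not carry over. Pictures are saved under pics/ and viewed, at most 10 in all, crops included, and the job is handed in when it is done.

Besides the shell and the picture viewer there is one more tool, called after "Emit:" as a command line: name --pt "numbers of a row" for each row, then --argument value for the rest. carry_out: Moves the arm, as the interface text tells. Its arguments: {"type":"object","properties":{"plan":{"type":"array"},"grip_force":{"type":"number"}},"required":["plan"]}

```bash
ls; mkdir -p pics
cat > h.py <<'E'
import numpy as np, cv2
from bench import env, vision, finder
from scipy.spatial.transform import Rotation as R
def w(f,uv,z=None,T=None):
    T=np.array(f["extrinsics"]) if T is None else T
    u,v=uv; d=np.array([(u-f["cx"])/f["fx"],(v-f["cy"])/f["fy"],1.])
    if z is None:
        p=d*f["range_z"][int(round(v)),int(round(u))]
        return T[:3,:3]@p+T[:3,3]
    r=T[:3,:3]@d; return T[:3,3]+r*(z-T[2,3])/r[2]
def cloud(f,T=None):
    T=np.array(f["extrinsics"]) if T is None else T
    v,u=np.mgrid[:480,:640]; z=f["range_z"]
    P=np.stack([(u-f["cx"])/f["fx"]*z,(v-f["cy"])/f["fy"]*z,z],-1)
    W=P@T[:3,:3].T+T[:3,3]; W[z==0]=np.nan; return W
E
python3 - <<'E'
from h import *
for n in ("top","side"):
    f=vision.grab_frame(n)
    cv2.imwrite(f"pics/{n}0.png",f["image"][:,:,::-1])
    print(n,np.round(f["extrinsics"],3).tolist())
    for t in ("dispenser","spatula","notch","bottle_a","carton","cover_hinge","cover_edge","blade_tip"):
        for r in finder.pinpoint(t,f)[:5]: print(t,round(r["conf"],2),np.round(r["centre"],1),np.round(w(f,r["centre"]),3))
print(env.read_state())
E
```

```text
pics
top [[-0.045, -0.978, 0.201, 0.296], [-0.999, 0.044, -0.009, 0.048], [-0.0, -0.202, -0.979, 1.298], [0.0, 0.0, 0.0, 1.0]]
dispenser 0.66 [291.9 255.5] [0.501 0.093 0.087]
dispenser 0.65 [339.9 141.2] [ 0.739 -0.016  0.085]
spatula 0.96 [453.6 243.6] [ 0.522 -0.249  0.024]
spatula 0.68 [409.  284.5] [ 0.442 -0.152 -0.005]
spatula 0.41 [425.9 202.1] [ 0.618 -0.2    0.011]
notch 0.79 [369.5 120.4] [ 0.817 -0.09  -0.001]
notch 0.61 [318.5 241.2] [0.544 0.038 0.002]
bottle_a 0.9 [218. 167.] [0.696 0.241 0.079]
bottle_a 0.78 [504.7 159.7] [ 0.689 -0.363  0.067]
carton 0.83 [153.1 266.3] [0.5   0.387 0.033]
cover_hinge 0.67 [315.5 135.2] [0.755 0.034 0.084]
cover_hinge 0.65 [256.2 260.1] [ 0.51   0.174 -0.004]
cover_edge 0.9 [369.3 120.2] [ 0.785 -0.081  0.081]
cover_edge 0.84 [315.4 239.9] [0.531 0.045 0.086]
blade_tip 0.75 [421.8 197.7] [ 0.63  -0.193  0.005]
blade_tip 0.68 [373.8 259.2] [ 0.499 -0.079  0.003]
blade_tip 0.67 [512.6 320.2] [ 0.356 -0.362  0.008]
side [[-0.727, -0.446, 0.523, -0.075], [-0.687, 0.484, -0.542, 0.655], [-0.011, -0.753, -0.658, 0.861], [0.0, 0.0, 0.0, 1.0]
[... 950 characters left out ...]
'time': 0.9, 'joint_positions': array([-1.34448419e+00,  3.06759640e-01,  1.50640710e+00, -1.00975185e-05,
        1.32838851e+00, -7.35205578e-02]), 'dq': array([ 0.00184326, -0.00069915,  0.00066879,  0.00033805,  0.00043884,
        0.00237778]), 'effort': array([-2.27746394e-03, -4.57466340e+01, -2.52342081e+01, -1.11040511e-04,
        5.44482918e-04, -2.64730595e-06]), 'eef_pos': array([ 0.16979482, -0.54936227,  0.23132536]), 'tool_rot': array([ 9.88783394e-01,  1.49356615e-01, -3.45941347e-06,  1.90227811e-05]), 'ft_force': array([-0.20066928, -0.16735602, -0.97602996]), 'torque': array([-0.01934917,  0.01026328,  0.02730759]), 'gripper_force': 0.0, 'finger_gap': 0.08525376536676645}
```

View pics.

View pics/top0.png

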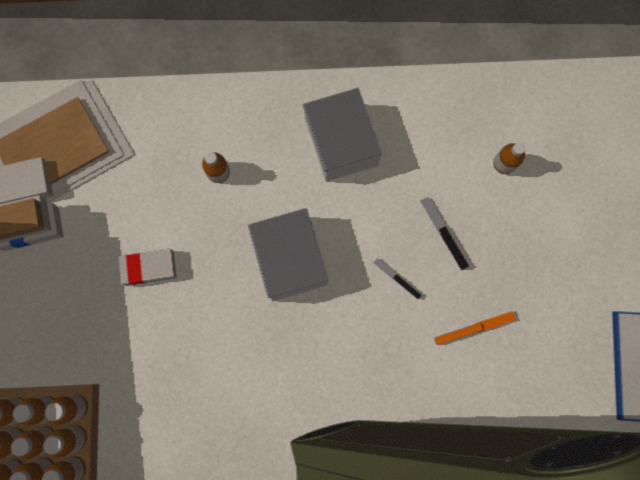

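Run:
```python
import cv2
i=cv2.imread("pics/top0.png")[180:350,330:560]
cv2.imwrite("pics/crop1.png",cv2.resize(i,None,fx=3.4,fy=3.4,interpolation=cv2.INTER_CUBIC))
```

```text
(no output)
```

View pics/crop1.png

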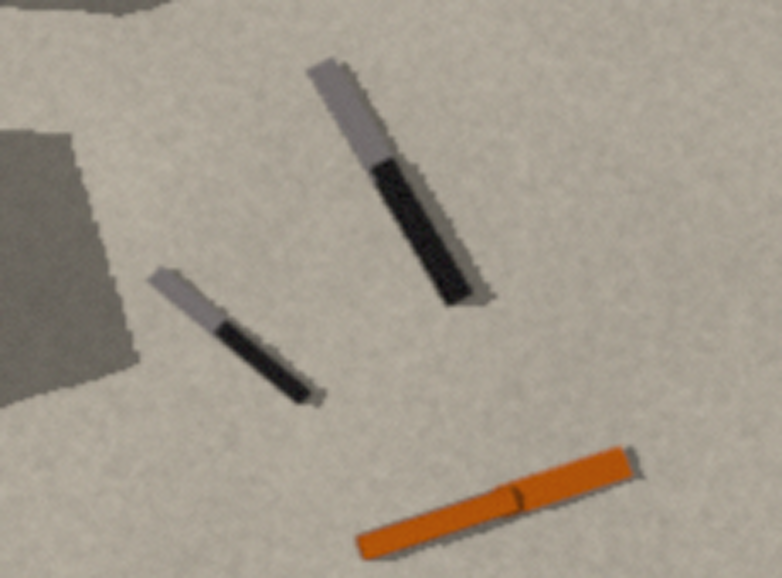

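The black spatulas are at (445,235), the larger, and (400,280), the smaller; the orange one at (477,328) is excluded. So I use the one with its tip at (427,200) and handle end at (465,268). The dispensers are at (288,254), which is nearest the base, and (341,135); I use (288,254), whose front edge faces right in the image (318,240).

Run:
```python
from h import *
s=env.read_state(); print("rot",R.from_quat(s["tool_rot"]).as_matrix().round(3).tolist())
for n in ("top","side"):
    f=vision.grab_frame(n); W=cloud(f); im=f["image"].astype(int)
    m=(W[...,2]>.075)&(W[...,2]<.095)&(W[...,0]>.38)&(W[...,0]<.62)&(W[...,1]>-.03)&(W[...,1]<.24)
    P=W[m]; r=cv2.minAreaRect(P[:,:2].astype(np.float32)); print(n,"cover",len(P),r,np.median(P[:,2]),cv2.boxPoints(r).round(4).tolist())
    # spatula: dark pixels + blade
    m=(W[...,0]>.46)&(W[...,0]<.66)&(W[...,1]>-.29)&(W[...,1]<-.17)
    tab=np.median(W[m][:,2]); 
    dark=m&(im.max(-1)<60); P=W[dark]; r=cv2.minAreaRect(P[:,:2].astype(np.float32))
    print("tab",tab,"handle",len(P),r,np.percentile(P[:,2],[10,50,90]),P.mean(0).round(4))
    v,u=np.nonzero(dark); Q=np.array([w(f,(a,b),.018) for a,b in zip(u,v)])
    print("handle z18",cv2.minAreaRect(Q[:,:2].astype(np.float32)))
    for t,z in (("spatula",0),("blade_tip",.009),("notch",.075),("cover_edge",.0805),("cover_hinge",.0805)):
        for r in finder.pinpoint(t,f)[:4]: print(t,round(r["conf"],2),w(f,r["centre"],z).round(4))
```

```text
rot [[0.955, 0.295, -0.0], [0.295, -0.955, -0.0], [-0.0, 0.0, -1.0]]
top cover 4756 ((0.5097472667694092, 0.10342937707901001), (0.15723484754562378, 0.12616154551506042), 13.932588577270508) 0.0846749574478115 [[0.41830000281333923, 0.14569999277591705], [0.44859999418258667, 0.02329999953508377], [0.6011999845504761, 0.06109999865293503], [0.570900022983551, 0.18359999358654022]]
tab 0.0004061985665317902 handle 354 ((0.5144507884979248, -0.24879486858844757), (0.09799844771623611, 0.0178220197558403), 26.04339599609375) [0.01444171 0.01805156 0.02106093] [ 0.5137 -0.2487  0.0177]
handle z18 ((0.5141311883926392, -0.24829578399658203), (0.09791897237300873, 0.017139805480837822), 25.75045394897461)
spatula 0.9 [ 0.4346 -0.1484  0.    ]
spatula 0.79 [ 0.5164 -0.2542  0.    ]
spatula 0.65 [ 0.3316 -0.2424  0.    ]
blade_tip 0.85 [ 0.6234 -0.1969  0.009 ]
blade_tip 0.68 [ 0.367  -0.3618  0.009 ]
blade_tip 0.66 [ 0.4916 -0.0795  0.009 ]
notch 0.97 [ 0.7792 -0.0785  0.075 ]
notch 0.65 [0.5303 0.0393 0.075 ]
cover_edge 0.77 [0.5297 0.0399 0.0805]
cover_edge 0.57 [ 0.7823 -0.0791  0.0805]
[... 422 characters left out ...]
9933242798]]Traceback (most recent call last):
  File "<stdin>", line 11, in <module>
    return _quantile_unchecked(
        a, q, axis, out, overwrite_input, method, keepdims, weights)
    return _ureduce(a,
                    func=_quantile_ureduce_func,
    ...<5 lines>...
                    overwrite_input=overwrite_input,
                    method=method)
    r = func(a, **kwargs)
    result = _quantile(arr,
                       quantiles=q,
    ...<2 lines>...
                       out=out,
                       weights=wgt)
    slices_having_nans = np.isnan(arr[-1, ...])
                                  ~~~^^^^^^^^^
IndexError: index -1 is out of bounds for axis 0 with size 0
```

Emit:
carry_out --pt "5 -2 2 -2 5" --pt "10 -4 4 -4 5" --pt "15.5 -7 6 -6 5" --pt "21 -9 8 -8.7 5" --pt "26.5 -11.5 10 -8.7 5" --pt "32 -14 11 -8.7 5" --pt "37.5 -16.5 12 -8.7 5" --pt "42.8 -18.7 13 -8.7 5" --pt "42.8 -18.7 15 -8.7 5" --pt "42.8 -18.7 15 -8.7 5" --grip_force 80

```text
time: 2.5
eef_pos: [0.5228, -0.2429, 0.0798]
tool_rot: [0.974, 0.225, -0.001, -0.001]
ft_force: [-0.5, 0.7, 0.1]
finger_gap: 0.0498
gripper_force: 0.0
```

```bash
cat > wr.py <<'E'
from h import *
def wrist():
    s=env.read_state(); f=vision.grab_frame("wrist")
    T=np.eye(4); T[:3,:3]=R.from_quat(s["tool_rot"]).as_matrix(); T[:3,3]=s["eef_pos"]
    return f,T@np.array(f["T_tool_cam"]),s
def tool(s,p): return R.from_quat(s["tool_rot"]).as_matrix().T@(np.asarray(p)-s["eef_pos"])
E
python3 - <<'E'
from wr import *
f,T,s=wrist(); W=cloud(f,T); im=f["image"].astype(int)
print(s["eef_pos"],s["tool_rot"],s["finger_gap"])
cv2.imwrite("pics/w1.png",f["image"][:,:,::-1])
m=(im.max(-1)<60)&(W[...,2]>.008)&(W[...,2]<.03)&(np.hypot(W[...,0]-.514,W[...,1]+.249)<.08)
P=W[m]; print(len(P)); r=cv2.minAreaRect(P[:,:2].astype(np.float32)); print(r,np.median(P[:,2]))
for t,z in (("spatula",0),("blade_tip",.009)):
    for q in finder.pinpoint(t,f)[:3]: print(t,q["conf"],q["centre"],w(f,q["centre"],z,T))
E
```

```text
[ 0.5227743  -0.24286277  0.07983202] [ 0.97439676  0.22482742 -0.00145606 -0.0012112 ] 0.04977563763461043
3820
((0.5161909461021423, -0.2511122226715088), (0.09949836879968643, 0.016072839498519897), 25.808773040771484) 0.016471740559119624
spatula 0.96 [326.2, 263.4] [ 0.51706556 -0.25108968  0.        ]
spatula 0.72 [136.2, 295.7] [ 0.43991342 -0.14655794  0.        ]
blade_tip 0.91 [327.0, 51.9] [ 0.62723827 -0.19660613  0.009     ]
blade_tip 0.86 [53.3, 178.6] [ 0.49750516 -0.08277621  0.009     ]
```

View pics/w1.png

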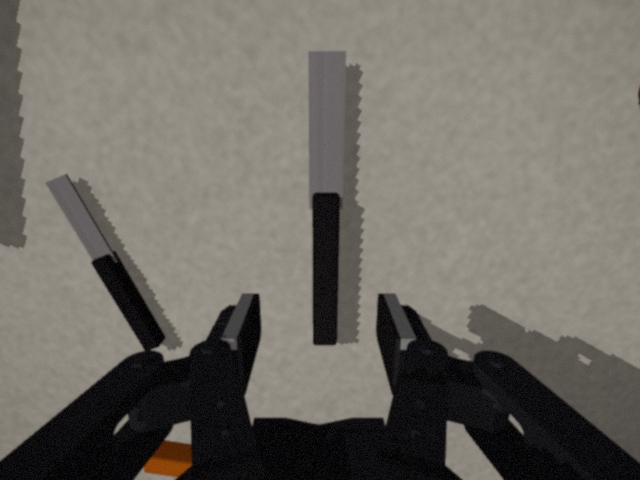

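The picture shows the handle at columns 313–340, rows 195–345, centred between the fingers, and the tip at (327,52). It is the larger black spatula.

Emit:
carry_out --pt "0 0.3 3 0 5" --pt "0 0.3 6 0 5" --pt "0 0.3 7.4 0 5" --pt "0 0.3 7.4 0 3" --pt "0 0.3 7.4 0 0.5" --pt "0 0.3 7.4 0 0.5" --pt "0 0.3 7.4 0 0.5" --pt "0 0.3 7.4 0 0.5" --pt "0 0.3 7.4 0 0.5" --pt "0 0.3 7.4 0 0.5" --grip_force 80

```text
time: 3.9
eef_pos: [0.5256, -0.2476, 0.0086]
tool_rot: [0.975, 0.224, 0.001, 0.001]
ft_force: [-1.1, -0.8, 6.9]
finger_gap: 0.0134
gripper_force: 80.6
```

Emit:
carry_out --pt "0 0 -3 0 0.5" --pt "0 0 -6 0 0.5" --pt "0 0 -9 -9 0.5" --pt "2 -2 -10 -19 0.5" --pt "4 -5 -10 -29 0.5" --pt "6 -8 -10 -39 0.5" --pt "8 -11 -10 -49 0.5" --pt "9.7 -12.7 -10 -59 0.5" --pt "9.7 -12.7 -10 -69 0.5" --pt "9.7 -12.7 -10 -77.8 0.5"

```text
time: 5.15
eef_pos: [0.5567, -0.0895, 0.1074]
tool_rot: [0.615, 0.788, 0.0, 0.0]
ft_force: [-0.0, -0.7, -1.3]
finger_gap: 0.0133
gripper_force: 79.8
```

Run:
```python
from wr import *
f,T,s=wrist(); W=cloud(f,T); im=f["image"].astype(int)
print(s["eef_pos"],s["tool_rot"],s["finger_gap"],s["ft_force"])
cv2.imwrite("pics/w2.png",f["image"][:,:,::-1])
iT=np.linalg.inv(np.block([[R.from_quat(s["tool_rot"]).as_matrix(),s["eef_pos"][:,None]],[np.zeros((1,3)),1]]))
L=(W-s["eef_pos"])@R.from_quat(s["tool_rot"]).as_matrix()
for x in (.03,.05,.07,.09,.105,.112,.118,.125):
    m=(abs(L[...,0]-x)<.003)&(abs(L[...,1])<.025)&(abs(L[...,2])<.03); P=L[m]
    if len(P): print(x,len(P),np.median(P,0).round(4),P[:,1].min().round(4),P[:,1].max().round(4))
m=(abs(L[...,1])<.02)&(abs(L[...,2])<.03); print("tip max x",np.nanmax(L[m][:,0]))
m=(W[...,2]>.078)&(W[...,2]<.092)&(W[...,0]>.38)&(W[...,1]>-.03); 
r=cv2.minAreaRect(W[m][:,:2].astype(np.float32)); print(r, cv2.boxPoints(r),np.median(W[m][:,2]))
for t,z in (("notch",.075),("cover_edge",.0805),("cover_hinge",.0805),("blade_tip",.107)):
    for q in finder.pinpoint(t,f)[:2]: print(t,q["conf"],q["centre"],w(f,q["centre"],z,T))
```

```text
[ 0.55665723 -0.08954146  0.10737887] [6.15282354e-01 7.88306805e-01 6.99557536e-05 1.94710807e-05] 0.013256292210401241 [-4.99775517e-04 -6.90287497e-01 -1.30491486e+00]
0.03 642 [ 0.0302  0.0006 -0.0077] -0.0095 0.0102
0.05 760 [ 0.05    0.0003 -0.0004] -0.0095 0.0102
0.07 890 [ 0.07    0.0003 -0.0003] -0.0096 0.0102
0.09 982 [ 0.0901  0.0003 -0.0003] -0.0098 0.0101
0.105 1096 [ 0.1051  0.0003 -0.0002] -0.0098 0.0102
0.112 1083 [ 0.1119  0.0003 -0.0003] -0.0098 0.0102
tip max x 0.11496364271985243
((0.6848013401031494, -0.006746605038642883), (0.011785012669861317, 0.05546469986438751), 24.808334350585938) [[ 0.6678165   0.0159541 ]
 [ 0.6910887  -0.03439212]
 [ 0.70178616 -0.02944731]
 [ 0.678514    0.02089891]] 0.08244671994467273
blade_tip 0.93 [316.0, 11.7] [0.52854256 0.02110936 0.107     ]
blade_tip 0.55 [233.6, 210.4] [ 0.51343368 -0.0543646   0.107     ]
```

View pics/w2.png

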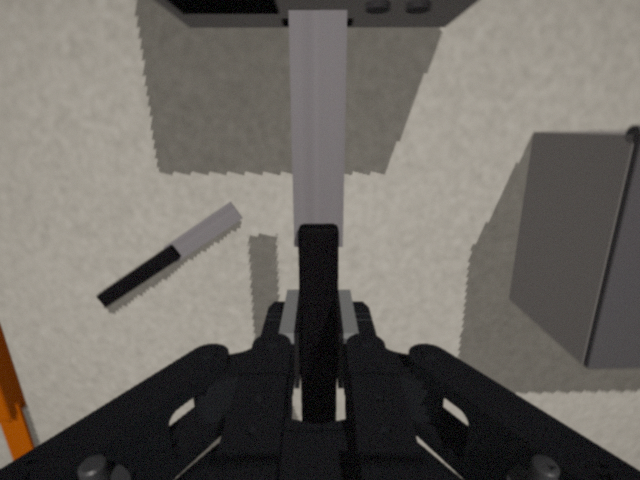

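Emit:
carry_out --pt "0 0 1.5 0 0.5" --pt "0 0 3.0 0 0.5" --pt "0 0 3.3 0.2 0.5" --pt "0 0 3.3 0.2 0.5" --pt "1.2 0 3.3 0.2 0.5" --pt "2.0 0 3.3 0.2 0.5" --pt "2.8 0 3.3 0.2 0.5" --pt "3.6 0 3.3 0.2 0.5" --pt "4.4 0 3.3 0.2 0.5" --pt "4.4 0 3.3 0.2 0.5"

```text
time: 6.65
eef_pos: [0.5459, -0.0469, 0.0743]
tool_rot: [0.619, 0.785, -0.0, -0.0]
ft_force: [0.6, 0.7, -0.8]
finger_gap: 0.0135
gripper_force: 79.8
```

Run:
```python
from wr import *
f=vision.grab_frame("side"); s=env.read_state(); print(s["eef_pos"],s["ft_force"],s["torque"])
i=f["image"][180:380,230:470,::-1]
cv2.imwrite("pics/s1.png",cv2.resize(i,None,fx=3,fy=3))
```

```text
[ 0.54620477 -0.04737065  0.07437096] [ 0.68997127  0.00959149 -0.57571704] [-0.0654029  -0.04593181  0.03513792]
```

View pics/s1.png

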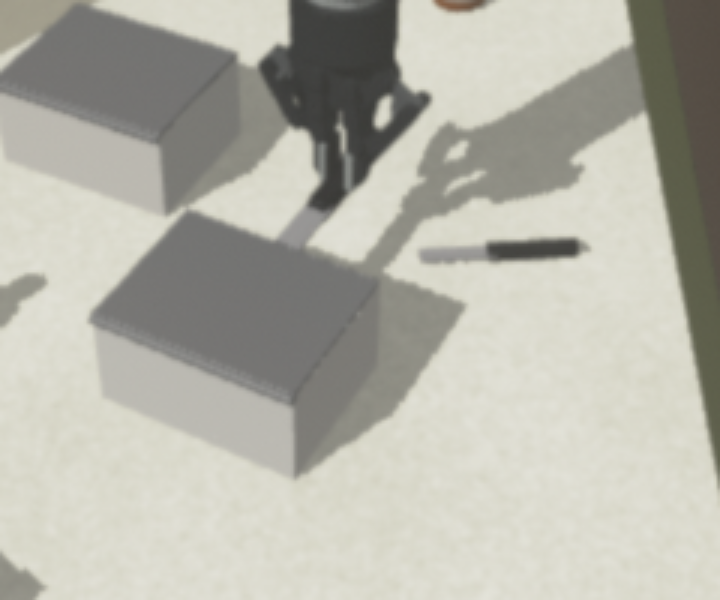

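Blade is in the notch (crop pixel 290,245), with no contact force. Levering up now.

Emit:
carry_out --pt "0.0 0 -0.8 0 0.5" --pt "0.15 0 -1.6 0 0.5" --pt "0.3 0 -2.5 0 0.5" --pt "0.55 0 -3.5 0 0.5" --pt "0.9 0 -4.5 0 0.5" --pt "1.4 0 -5.4 0 0.5" --pt "2.0 0 -6.3 0 0.5" --pt "2.9 0 -7.4 0 0.5" --pt "3.9 0 -8.4 0 0.5" --pt "5.0 0 -9.2 0 0.5"

```text
time: 7.95
eef_pos: [0.5344, 0.0018, 0.167]
tool_rot: [0.619, 0.785, 0.0, 0.0]
ft_force: [1.0, -0.9, -1.8]
finger_gap: 0.0134
gripper_force: 79.6
```

Emit:
carry_out --pt "0.8 0 -0.4 0 0.5" --pt "1.6 0 -0.6 0 0.5" --pt "2.5 0 -0.6 0 0.5" --pt "3.4 0 -0.5 0 0.5" --pt "4.3 0 -0.4 0 0.5" --pt "5.2 0 -0.3 0 0.5" --pt "6.0 0 -0.2 0 0.5" --pt "6.8 0 0 0 0.5" --pt "7.5 0 0.2 0 0.5" --pt "7.5 0 0.2 0 0.5"

```text
time: 9.2
eef_pos: [0.5167, 0.0745, 0.164]
tool_rot: [0.619, 0.785, -0.0, -0.0]
ft_force: [0.8, 0.0, -1.4]
finger_gap: 0.0134
gripper_force: 79.8
```

Run:
```python
from wr import *
f=vision.grab_frame("side"); s=env.read_state(); print(s["eef_pos"],s["ft_force"],s["torque"])
i=f["image"][150:380,200:470,::-1]
cv2.imwrite("pics/s2.png",cv2.resize(i,None,fx=2.5,fy=2.5))
```

```text
[0.51686975 0.07421395 0.16413486] [ 0.27137722 -0.54108881 -1.93800612] [ 0.0176871  -0.05092617 -0.00949501]
```

View pics/s2.png

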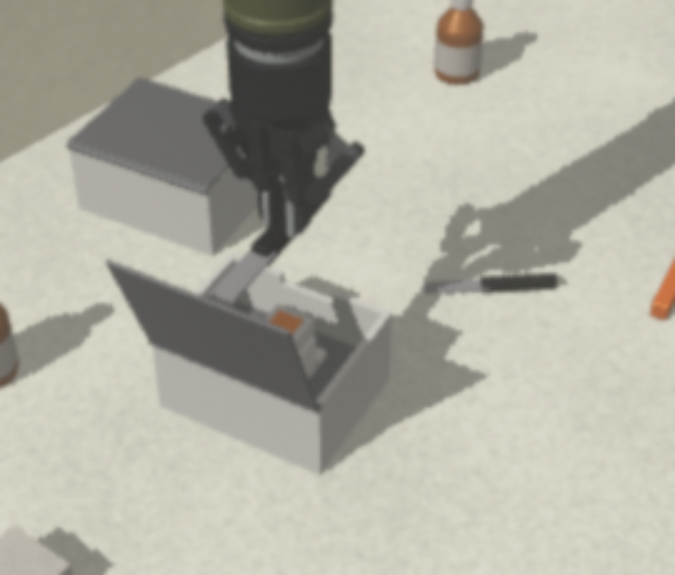

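The cover leans back past upright (crop 110,265 to 320,400) and the cassette is visible at (285,322). Withdrawing and laying the spatula down.

Emit:
carry_out --pt "-3 0 0 0 0.5" --pt "-8 0 0 0 0.5" --pt "-13 0 0 0 0.5" --pt "-18 0 0 0 0.5" --pt "-23 0 0 0 0.5" --pt "-27 0 3 0 0.5" --pt "-30 0 6.5 0 0.5" --pt "-30 0 10 0 0.5" --pt "-30 0 12 0 0.5" --pt "-30 0 12 0 0.5"

```text
time: 10.5
eef_pos: [0.5854, -0.2176, 0.0422]
tool_rot: [0.62, 0.785, -0.001, -0.002]
ft_force: [-0.6, 0.5, -0.3]
finger_gap: 0.0129
gripper_force: 79.8
```

Emit:
carry_out --pt "0 0 1.5 0 0.5" --pt "0 0 2.5 0 0.5" --pt "0 0 3.1 0 0.5" --pt "0 0 3.3 0 0.5" --pt "0 0 3.3 0 0.5" --pt "0 0 3.3 0 1.5" --pt "0 0 3.3 0 2.5" --pt "0 0 3.3 0 4" --pt "0 0 3.3 0 5" --pt "0 0 3.3 0 5"

```text
time: 11.75
eef_pos: [0.587, -0.2178, 0.0114]
tool_rot: [0.619, 0.785, 0.0, 0.0]
ft_force: [0.6, -0.0, 0.8]
finger_gap: 0.0499
gripper_force: 0.0
```

Emit:
carry_out --pt "0 0 -4 0 5" --pt "0 0 -9 0 6" --pt "0 0 -14 0 7" --pt "3 0 -19 0 8.5" --pt "8 0 -22 0 8.5" --pt "13 0 -23 0 8.5" --pt "18 0 -23 0 8.5" --pt "23 0 -23 0 8.5" --pt "26 0 -23 0 8.5" --pt "26 0 -23 0 8.5"

```text
time: 13.0
eef_pos: [0.5255, 0.0369, 0.2415]
tool_rot: [0.618, 0.786, 0.0, -0.0]
ft_force: [0.6, -0.4, -0.4]
finger_gap: 0.085
gripper_force: 0.0
```

Run:
```python
from wr import *
f,T,s=wrist(); W=cloud(f,T); im=f["image"].astype(int)
print(s["eef_pos"],s["tool_rot"],s["finger_gap"])
cv2.imwrite("pics/w3.png",f["image"][:,:,::-1])
A=np.array([.5107,.0983]); X=np.array([-.2395,.9709]); Y=np.array([-.9709,-.2395])
D=np.stack([(W[...,:2]-A)@X,(W[...,:2]-A)@Y,W[...,2]],-1)
m=(abs(D[...,2]-.066)<.007)&(abs(D[...,0])<.045)&(abs(D[...,1])<.045)
r=cv2.minAreaRect(D[m][:,:2].astype(np.float32)); print("cass",m.sum(),r,np.median(D[m],0))
m=(D[...,2]>.1)&(D[...,0]>.03)&(D[...,0]<.16)&(abs(D[...,1])<.08); P=D[m]
if len(P)>50: k=np.polyfit(P[:,0],P[:,2],1); print("cover",len(P),P.min(0),P.max(0),np.polyfit(P[:,2],P[:,0],1))
for t,z in (("pad_left",.053),("pad_right",.053),("cassette",.01)):
    for q in finder.pinpoint(t,f)[:2]:
        p=w(f,q["centre"],z,T); print(t,q["conf"],q["centre"],((p[:2]-A)@X).round(4),((p[:2]-A)@Y).round(4))
f=vision.grab_frame("top"); W=cloud(f)
D=np.stack([(W[...,:2]-A)@X,(W[...,:2]-A)@Y,W[...,2]],-1)
m=(abs(D[...,2]-.066)<.008)&(abs(D[...,0])<.05)&(abs(D[...,1])<.045)
if m.sum()>20: print("top cass",m.sum(),cv2.minAreaRect(D[m][:,:2].astype(np.float32)))
for t,z in (("spatula",0),("blade_tip",.009)):
    for q in finder.pinpoint(t,f)[:4]: print(t,q["conf"],w(f,q["centre"],z),w(f,q["centre"]))
```

```text
[0.52549915 0.03687203 0.24145521] [ 6.17925665e-01  7.86236499e-01  7.95674378e-05 -1.87021244e-04] 0.08498131425774291
cass 3575 ((-0.0026163533329963684, 0.00019216351211071014), (0.06327678263187408, 0.061070844531059265), 0.5815481543540955) [-1.57907391e-03 -3.40834117e-05  6.47394617e-02]
cover 10162 [ 0.06914041 -0.07746448  0.10000178] [0.08420952 0.07838241 0.14248556] [0.32973131 0.03733398]
pad_left 0.71 [284.6, 146.8] -0.0036 0.0294
pad_right 0.55 [349.7, 147.4] -0.0043 -0.0281
pad_right 0.52 [282.0, 145.8] -0.0028 0.0317
cassette 0.72 [315.4, 145.7] -0.0049 0.0026
top cass 357 ((-0.01650608330965042, 0.0038908720016479492), (0.06449379026889801, 0.037096161395311356), 74.17594146728516)
spatula 0.91 [ 0.59838607 -0.23281625  0.        ] [ 0.5952578  -0.22990749  0.01343749]
spatula 0.79 [ 0.4385503  -0.15057465  0.        ] [ 0.43692471 -0.148305    0.01482417]
spatula 0.73 [0.51977894 0.09736432 0.        ] [0.50825298 0.09482693 0.06691834]
spatula 0.59 [ 0.334654   -0.24457039  0.        ] [ 0.3341135  -0.240454    0.01825271]
blade_tip 0.82 [ 0.55526227 -0.11107394  0.009     ] [ 0.5544723  -0.11058837  0.01293078]
blade_tip 0.69 [ 0.50158757 -0.08340076  0.009     ] [ 0.39308408 -0.01389843  0.69000408]
blade_tip 0.62 [ 0.36321117 -0.36225665  0.009     ] [ 0.36321935 -0.36230678  0.00884255]
```

View pics/w3.png

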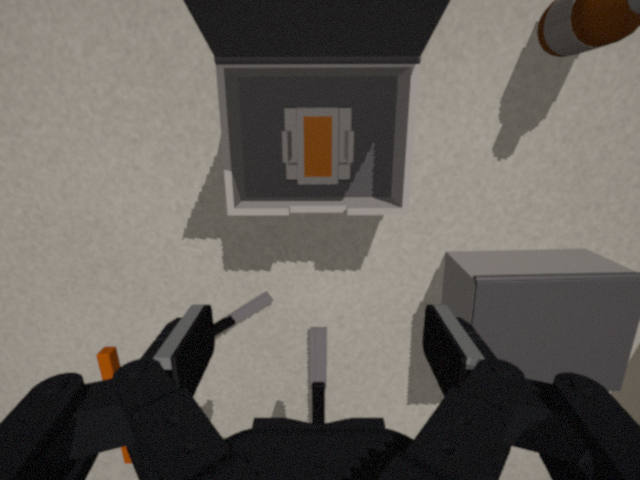

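The picture shows the open cover, the cassette centred at (317,146) and the spatula flat on the table at (318,330–420). Descending over the cassette.

Emit:
carry_out --pt "3 0 2 -0.3 8.5" --pt "6.1 0 4 -0.3 8.5" --pt "6.1 0 7 -0.3 8.5" --pt "6.1 0 10 -0.3 8.5" --pt "6.1 0 13 -0.3 8.5" --pt "6.1 0 15.5 -0.3 8.5" --pt "6.1 0 17.5 -0.3 8.5" --pt "6.1 0 19.5 -0.3 8.5" --pt "6.1 0 20.8 -0.3 8.5" --pt "6.1 0 20.8 -0.3 8.5" --grip_force 50

```text
time: 14.6
eef_pos: [0.5117, 0.0938, 0.0324]
tool_rot: [0.617, 0.787, -0.001, -0.001]
ft_force: [0.3, 0.4, 0.8]
finger_gap: 0.0849
gripper_force: 0.0
```

Emit:
carry_out --pt "0 0 0 0 7" --pt "0 0 0 0 6" --pt "0 0 0 0 5" --pt "0 0 0 0 4" --pt "0 0 0 0 3.5" --pt "0 0 0 0 3.5" --pt "0 0 0 0 3.5" --pt "0 0 0 0 3.5" --pt "0 0 0 0 3.5" --pt "0 0 0 0 3.5" --grip_force 50

```text
time: 15.85
eef_pos: [0.5128, 0.0944, 0.0354]
tool_rot: [0.617, 0.787, 0.001, 0.001]
ft_force: [-3.1, -0.5, 15.0]
finger_gap: 0.0401
gripper_force: 48.5
```

Emit:
carry_out --pt "0 0 -0.4 0 3.5" --pt "0 0 -1.5 0 3.5" --pt "0 0 -3 0 3.5" --pt "0 0 -4.5 0 3.5" --pt "0 0 -6 0 3.5" --pt "0 0 -8 0 3.5" --pt "0 0 -10 0 3.5" --pt "0 0 -11.5 0 3.5" --pt "0 0 -11.5 0 3.5" --pt "0 0 -11.5 0 3.5"

```text
time: 17.1
eef_pos: [0.5117, 0.0943, 0.1479]
tool_rot: [0.617, 0.787, -0.0, -0.0]
ft_force: [-0.7, 0.4, -1.7]
finger_gap: 0.0394
gripper_force: 51.2
```

Run:
```python
from wr import *
f=vision.grab_frame("side"); s=env.read_state(); print(s["eef_pos"],s["ft_force"],s["finger_gap"],s["gripper_force"])
i=f["image"][150:380,200:470,::-1]
cv2.imwrite("pics/s3.png",cv2.resize(i,None,fx=2.5,fy=2.5))
```

```text
[0.51148646 0.09424426 0.14760595] [ 0.08935757 -0.07663074 -1.40449995] 0.03949773257184242 51.16993188858032
```

View pics/s3.png

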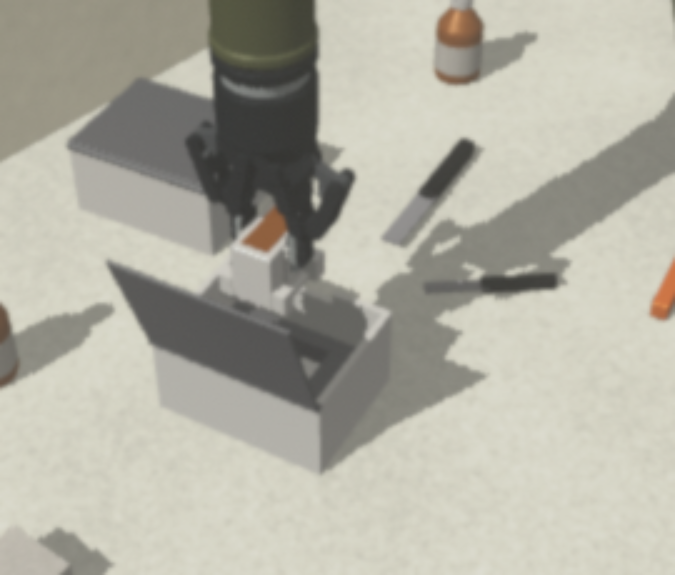

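The cassette is held upright at crop (260,260), the cover is open and the spatula lies flat at (430,190). I'll add a little height and settle.

Emit:
carry_out --pt "0 0 -0.6 0 3.5" --pt "0 0 -1.3 0 3.5" --pt "0 0 -2 0 3.5" --pt "0 0 -2.5 0 3.5" --pt "0 0 -2.5 0 3.5" --pt "0 0 -2.5 0 3.5" --pt "0 0 -2.5 0 3.5" --pt "0 0 -2.5 0 3.5" --pt "0 0 -2.5 0 3.5" --pt "0 0 -2.5 0 3.5"

```text
time: 18.4
eef_pos: [0.5122, 0.0943, 0.1732]
tool_rot: [0.617, 0.787, -0.0, -0.0]
ft_force: [-0.3, -0.0, -1.2]
finger_gap: 0.0394
gripper_force: 51.2
```

```bash
python3 -c "
from h import *
s=env.read_state(); print(s['eef_pos'],s['finger_gap'],s['gripper_force'])
print(env.finish_job())"
```

```text
[0.51219071 0.09434183 0.17323832] 0.03936426818038899 51.17236375808716
the job is handed in; nothing more can be done
None
```

I handed the job in at about 18.5 s, and no verdict came back. The cover is levered open past upright, the spatula is flat on the table, and the cassette is held upright and still above the dispenser; the finger gap (39 mm) indicates both catches are pinched in.

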